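Prove the spring corners of two tilt mounts

ROBOT

A 7-joint arm with a two-finger parallel gripper is mounted at the origin on a cart in front of the work surface, level with it; the furniture and walls round the work are solid. World frame = base frame: x ahead of the robot, y to its left, z up, the work surface at z = 0. Lengths are in m, angles in rad, forces in N, time in s.
With the tool pointing down it reaches from about 0.425 to 0.925 m from the base axis. Payload 6.8 kg.
Tool frame: the origin (TCP) lies at the very end of the fingers, on their centre line; the grasp point (between the pads) lies 19 mm behind it; z points along the fingers, y is the line along which they close (so a half turn about z gives the same grasp; the last joint's range is limited). The gripper opens to 85 mm and grips with 20 to 120 N. Pads are 22 mm wide; open, the fingers measure 114 mm over their backs; the gripper's body (76 mm by 85 mm) begins 54 mm behind the grasp point. The pads swing forward as they close: fully open they stand 13 mm farther back than shut.
Start: joints at [-1.428, 0.477, 0.022, 1.555, -0.011, 1.109, -0.083], TCP at [0.168, 0.654, 0.231] pointing down, gripper open.
Joint ranges: [-2.96, 2.96], [-0.34, 2.1], [-1.41, 1.46], [0.24, 2.44], [-1.37, 4.51], [0.17, 1.92], [-2.96, 2.96]. Speed limits (rad/s): [2.39, 2.39, 3.14, 3.14, 3.14, 3.14, 3.14].

INTERFACE

Orientations are given as a rotation vector (axis times angle).
In Python, from bench import get_obs, viewer, r gives the robot as it stands. The module is installed in compiled form; this text tells all that it offers.
- The arm moves only by the tool play_rows, never from a script. Its argument "commands" is a list that holds one entry, the list of rows, each a list of 5 numbers: the gripper's target within -1 to 1 (shut at 1, half-way at 0, fully open at -1), then the shift along the tool's x, y, z scaled (see below), then the turn about the tool's z scaled (see below). A call has 1 to 12 rows; each row is the pose to reach, as a shift and turn from the pose commanded when the call began, along the tool's axes at that moment; what a row does not reach only later rows make up. The controller multiplies each number of a shift by 0.2 m and each number of a turn by pi/2 rad. A row lasts 1/12 s, in which the tool goes at most 41.7 mm and 7.16 degrees, less where a joint would pass 70% of its speed; a pose out of reach is approached as far as the arm can. A call with a number of a shift or a turn outside -1 to 1 is refused whole. A call with a gripper value outside its range is refused whole. The fingers move at their own pace and stop on an object; "grip_force" is the grip in N (left out, the last holds). Time passes only in rows, so rows that repeat a pose let the fingers close. It gives the time, the measured TCP pose, the force, the opening and the grip force at its end, in the units of the state.
- get_obs(): the state, without advancing time (a new reading comes with each control period).
- viewer.grab_frame(name): name is "side" or "top" or "wrist"; returns a dict with "pixels" (400x640x3 uint8, red, green, blue), "fovy" (degrees; the focal length in pixels is half the picture's height over the tangent of half this angle, whatever the lens; pixels are square), "cx", "cy" (the principal point, pixels), "world_to_cam" (4x4, takes a point from world to camera coordinates); the wrist camera has in their place "hand_eye" (4x4, takes a point from camera to tool coordinates, whose origin is the TCP and whose axes are the flange's). Camera axes: x right, y up, looking along -z (the intrinsics and any distortion apply to the point x, -y, -z); pixel columns grow to the right and rows downward; lengths in m; the calibration is good to about 2 mm. The wrist camera is an equidistant fisheye: a pixel r from the principal point sees the ray r / f radians off the axis. A picture is of the moment at which its call begins: read the wrist's pose just before it. There is no depth.
- r.hand_in(): hands the job in; it is judged then, once.
Trained networks look in a picture, given as the dict that the camera call returned (one of the last four; its "shot" number tells which), for a name from the list of things; names that differ only in an ending like _2 or _b are one class to them, and where a whole thing is asked for, a point or a joint stands for the part that bears it (a point fixed in the world has none). Each returns a list of dicts, best first, with "score" (0 to 1); they miss things now and then, are a little off and sometimes report something else, mostly with a low value. They report only what shows in the picture. A call takes as long as a camera call.
- viewer.trace(picture, thing): "pixels" (400x640 bool, what is visible of it) and "rect" ([left, top, right, bottom] in pixels, round what is visible of it).
The state is a dict: "clock": time; "joints": joint angles; "qvel": joint speeds; "tau": joint torques, N m; "tcp_pos": TCP position; "orientation": TCP orientation; "contact_force": force on the tool from outside, world axes, zero at the start; "moment": the same for the moment, N m; "grip_width": finger opening in m; "gripper_force": force on a finger pad.
Only numpy, scipy, OpenCV 4.12 (cv2) and the standard library are available. Lean on these libraries where they do the work, as an engineer would, in place of code of your own. Each camera call takes 0.05 s, during which the arm holds its last target. There are 200 camera calls.

TASK

Check the springs of the two tilt mounts without gripping anything: with a fingertip press the red pad down until the needle of the dial behind it points at the red tab, keep it there for about a second, and let it spring back; then do the same with the blue pad and its blue tab. Never push a needle clearly past its tab, press only one pad at a time, and leave the small things around the mounts where they are.

Things in the scene. Friction and masses are not known exactly. Their poses are not given: they have to be found in the camera images.
- mount_red: Sprung tilt mount with the red pad, screwed down on a 3 mm mat: grey base 205 (x) by 120 (y) by 10 mm. Origin on its underside, 35 mm nearer the robot than the base's centre; x points away from the robot to its dial, y left. A level square plate stands on it cornerwise, hinged on two balls at x +30 mm, with a round glass. Red and blue mount stand side by side, either one left. Highest point 88 mm up
- pad_red (a point): Top centre of the red domed pad, 18 mm across, on the plate's corner nearest the robot (mount x -48, y 0 mm), 75 mm above the worktop at rest. A spring pushes it up: about 3 N starts it down, about 10 N takes it 16 mm to a hard stop. It turns about the hinge line 78 mm behind it
- needle_red (a joint): Angle (rad) of the black needle with the red hub on the dial behind the red pad, which shows how far the pad is pressed: 0 at rest, growing clockwise as the pad goes down; 7 times the tilt of the plate, 1.4 at the stop: 1 mm down at the pad is about 0.09 rad
- mark_red (a joint): Angle (rad) of the red tab on the same dial, on the needle's scale: when needle_red equals it, the needle points at the middle of the tab. The tab is 12.5 mm wide along the arc at 36 mm radius (0.17 rad to each side of its middle). It was set by hand between 0.6 and 1.05 and stays
- tip_red (a point): Point of the red-hubbed needle, 36 mm from the centre of its dial (white face in a dark rim, 90 mm across, leaning back 45 degrees, centred at mount x +106, y 0 mm, 56 mm above the mount's underside)
- tab_red (a point): Middle of the red tab, 36 mm from the dial's centre; the needle is within the tab when tip_red is within 6 mm of it
- mount_blue: Sprung tilt mount with the blue pad, screwed down on a 3 mm mat: grey base 205 (x) by 120 (y) by 10 mm. Origin on its underside, 35 mm nearer the robot than the base's centre; x points away from the robot to its dial, y left. A level square plate stands on it cornerwise, hinged on two balls at x +30 mm, with a round glass. Red and blue mount stand side by side, either one left. Highest point 88 mm up
- pad_blue (a point): Top centre of the blue domed pad, 18 mm across, on the plate's corner nearest the robot (mount x -48, y 0 mm), 75 mm above the worktop at rest. A spring pushes it up: about 3 N starts it down, about 10 N takes it 16 mm to a hard stop. It turns about the hinge line 78 mm behind it
- needle_blue (a joint): Angle (rad) of the black needle with the blue hub on the dial behind the blue pad, which shows how far the pad is pressed: 0 at rest, growing clockwise as the pad goes down; 7 times the tilt of the plate, 1.4 at the stop: 1 mm down at the pad is about 0.09 rad
- mark_blue (a joint): Angle (rad) of the blue tab on the same dial, on the needle's scale: when needle_blue equals it, the needle points at the middle of the tab. The tab is 12.5 mm wide along the arc at 36 mm radius (0.17 rad to each side of its middle). It was set by hand between 0.6 and 1.05 and stays
- tip_blue (a point): Point of the blue-hubbed needle, 36 mm from the centre of its dial (white face in a dark rim, 90 mm across, leaning back 45 degrees, centred at mount x +106, y 0 mm, 56 mm above the mount's underside)
- tab_blue (a point): Middle of the blue tab, 36 mm from the dial's centre; the needle is within the tab when tip_blue is within 6 mm of it
- parts_pot_0: white screw-top parts pot, loose bystander, 42 mm across, 20 mm high; origin at the centre of its underside
- parts_pot_1: ivory screw-top parts pot with a black top, loose bystander, 42 mm across, 20 mm high; origin at the centre of its underside
- loupe: black eye loupe, loose bystander, 36 mm across, 30 mm high; origin at the centre of its underside
- putty: green lump of putty, loose bystander, 22x30x12 mm; origin at the centre of its underside
- oil_block: black oil-cup block with four coloured wells, loose bystander, 26x88x16 mm; origin at the centre of its underside
- tally_counter: white round tally counter, loose bystander, 43x52x20 mm; origin at the centre of its underside

How it is judged:
On the way, in this order (a step that is already met when the one before it is completed fails the run):
1. the red pad is pressed by the fingers and its needle stays within the red tab for half a second (distance between tip_red and tab_red below 0.0062 m and value of joint needle_blue below 0.12 rad and contact force between the fingers and mount_red above 0.5 N), for 0.5 s.
2. the red pad has sprung back, both needles at rest (value of joint each of needle_red, needle_blue below 0.12 rad), for 0.2 s.
3. the blue pad is pressed by the fingers and its needle stays within the blue tab for half a second (distance between tip_blue and tab_blue below 0.0062 m and value of joint needle_red below 0.12 rad and contact force between the fingers and mount_blue above 0.5 N), for 0.5 s.
At the end, for the whole second after the job is handed in: After the red, then the blue needle has been held within its tab (needle point within 6.2 mm of the tab's middle) for half a second each, both pads have sprung back: both needles within 0.12 rad of rest and still (all of step 2 and velocity of joint each of needle_red, needle_blue below 0.1 rad/s); the robot touches nothing.
It fails at once if the red needle is pushed clearly past the red tab (more than 12 mm past its middle) (y of tip_red in the frame of tab_red below -0.012 m).
It fails at once if the blue needle is pushed clearly past the blue tab (more than 12 mm past its middle) (y of tip_blue in the frame of tab_blue below -0.012 m).
It fails at once if a pad is taken between the fingers instead of being pressed from above (grasp point within 13 mm of the pad's top) (distance between the grasp point and pad_red below 0.013 m or distance between the grasp point and pad_blue below 0.013 m).
It fails at once if both pads are pressed down at once (value of joint each of needle_red, needle_blue above 0.3 rad).
It fails at once if a small thing beside the mounts is lifted, carried or pushed away (moved more than 20 mm) (distance of any of parts_pot_0, parts_pot_1, loupe, putty, oil_block, tally_counter from where it was at the start of the episode above 0.02 m).
It also fails if it takes over 45 s, if anything falls off the work surface, if the arm or the gripper's body presses on something with over 40 N, if the wrist force passes 120 N, or if a joint passes its speed limit or range.

## Working session

There is one attempt and no reset: what is moved stays moved. The work goes in short steps, Python scripts to look and compute and a tool call to move; the robot and the scene stay as the last step left them, time stands still between calls to the robot, and variables do not carry over. Pictures are saved under pics/ and viewed, at most 10 in all, crops included, and the job is handed in when it is done.

Besides the shell and the picture viewer there is one more tool, called after "Call:" by a JSON object that holds its "api" and its "payload". play_rows: Moves the arm, as the interface text tells. Shifts and turns lie within -1 to 1; 1 stands for 0.2 m of shift or pi/2 rad of turn. Its arguments: {"type":"object","properties":{"commands":{"type":"array","items":{"type":"array","items":{"type":"array","items":{"type":"number","minimum":-1,"maximum":1}}}},"grip_force":{"type":"number"}},"required":["commands"]}

```bash
mkdir -p pics; cat > h.py <<'E'
import numpy as np,cv2
from bench import get_obs,viewer,r
from scipy.spatial.transform import Rotation as R
def K(p):
    f=p['pixels'].shape[0]/2/np.tan(np.radians(p['fovy'])/2); return f
def ray(p,u,v):
    f=K(p);T=np.linalg.inv(p['world_to_cam'])
    d=T[:3,:3]@np.array([(u-p['cx'])/f,-(v-p['cy'])/f,-1]);return T[:3,3],d
def at(p,u,v,z):
    o,d=ray(p,u,v);return o+d*(z-o[2])/d[2]
def proj(p,X):
    c=(p['world_to_cam']@np.append(X,1))[:3];f=K(p)
    return np.array([p['cx']+f*c[0]/-c[2],p['cy']-f*c[1]/-c[2]])
def save(p,n): cv2.imwrite('pics/'+n+'.png',p['pixels'][:,:,::-1])
def cen(p,t):
    L=viewer.trace(p,t)
    out=[]
    for a in L[:2]:
        ys,xs=np.nonzero(a['pixels']);out.append((round(a['score'],2),xs.mean().round(1),ys.mean().round(1),len(xs),a['rect']))
    return out
E
python3 - <<'E'
from h import *
s=get_obs();print(s)
for n in('side','top'):
    p=viewer.grab_frame(n);save(p,n);print(n,p['fovy'],np.linalg.inv(p['world_to_cam'])[:3].round(3).tolist(),[k for k in p])
    for t in('mount_red','mount_blue','pad_red','pad_blue','tab_red','tab_blue','tip_red','tip_blue'):
        print(t,cen(p,t))
E
```

```text
{'clock': 0.0, 'joints': array([-1.42810907,  0.47782657,  0.02237632,  1.55646776, -0.01149092,
        1.1093179 , -0.08311693]), 'qvel': array([-6.16292031e-04, -7.04818555e-04, -2.33906553e-04,  1.30098591e-03,
       -8.96963171e-05, -2.64806357e-04, -9.99538444e-04]), 'tau': array([-5.25512041e-04, -5.96463311e+01,  1.60773519e+00, -2.81187218e+01,
        1.24431317e-02,  9.46426706e-03, -3.08325632e-06]), 'tcp_pos': array([0.16740229, 0.65328512, 0.23030181]), 'orientation': array([-3.92932559e-01, -3.11685089e+00,  2.96815352e-03]), 'contact_force': array([ 0.8597471 , -0.59933038,  0.69372177]), 'moment': array([-0.00301014, -0.00252876, -0.02663036]), 'gripper_force': 0.0, 'grip_width': 0.08524908753402019}
side 46.49387142755035 [[0.368, 0.807, -0.462, 0.142], [-0.93, 0.322, -0.178, 0.064], [0.005, 0.495, 0.869, 0.831]] ['pixels', 'fovy', 'cx', 'cy', 'world_to_cam', 'shot']
mount_red [(0.59, np.float64(370.1), np.float64(223.9), 6675, [338.0, 159.9, 409.1, 279.4])]
mount_blue [(0.59, np.float64(296.6), np.float64(216.9), 6563, [263.1, 155.1, 330.2, 272.9]), (0.39, np.floa
[... 498 characters left out ...]
203, 0.331], [-1.0, -0.017, 0.008, 0.231], [0.004, 0.203, 0.979, 1.171]] ['pixels', 'fovy', 'cx', 'cy', 'world_to_cam', 'shot']
mount_red [(0.83, np.float64(361.0), np.float64(192.3), 3922, [326.3, 148.1, 398.2, 239.7])]
mount_blue [(0.8, np.float64(306.8), np.float64(208.1), 3951, [276.4, 160.8, 346.8, 256.1])]
pad_red [(0.89, np.float64(367.9), np.float64(204.0), 1284, [343.5, 180.9, 390.9, 226.1])]
pad_blue [(0.88, np.float64(311.9), np.float64(220.4), 1380, [292.4, 198.3, 337.7, 245.0])]
tab_red [(0.55, np.float64(306.9), np.float64(207.8), 4016, [275.7, 162.6, 344.4, 259.7])]
tab_blue []
tip_red []
tip_blue [(0.2, np.float64(392.4), np.float64(153.2), 118, [385.9, 150.3, 400.1, 164.5])]
```

```bash
python3 - <<'E'
import cv2,numpy as np
a=cv2.resize(cv2.imread('pics/side.png')[140:340,230:470],None,fx=3,fy=3,interpolation=cv2.INTER_CUBIC)
b=cv2.resize(cv2.imread('pics/top.png')[130:270,230:430],None,fx=4,fy=4,interpolation=cv2.INTER_CUBIC)
cv2.imwrite('pics/s3.png',a);cv2.imwrite('pics/t3.png',b)
E
```

```text
(no output)
```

View pics/s3.png

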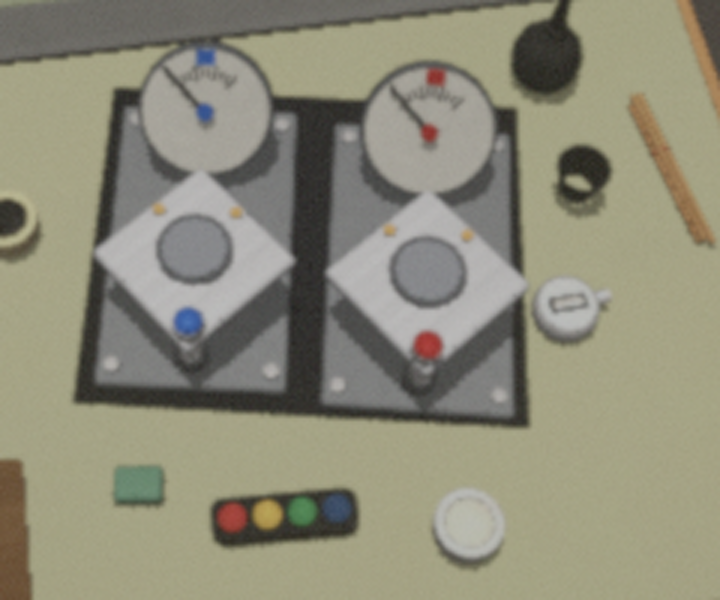

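View pics/t3.png

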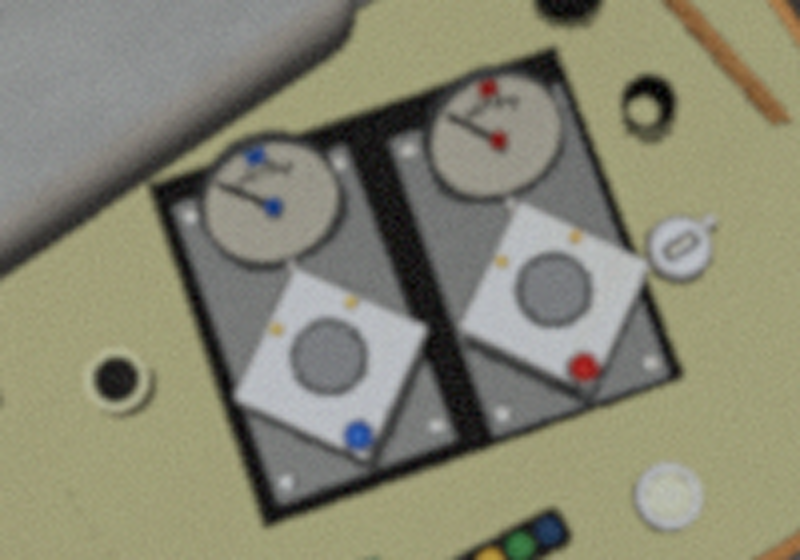

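Both views show the red pad on the right (side about (373,255), top about (376,222)) and the blue pad on the left (side about (293,247), top about (320,239)). The needles rest at upper left, with the tabs near 12 o'clock. Next I'll locate them by triangulation.

```bash
cat >> h.py <<'E'
def blobs(p,col):
    x=p['pixels'].astype(int);R_,G,B=x[...,0],x[...,1],x[...,2]
    m=(R_>G+50)&(R_>B+50) if col=='red' else (B>R_+50)&(B>G+25)
    n,l,s,c=cv2.connectedComponentsWithStats(m.astype(np.uint8))
    return [(c[i].round(1).tolist(),int(s[i,4])) for i in range(1,n) if s[i,4]>5]
def tri(rays):
    A=0;b=0
    for o,d in rays:
        d=d/np.linalg.norm(d);M=np.eye(3)-np.outer(d,d);A=A+M;b=b+M@o
    return np.linalg.solve(A,b)
E
python3 - <<'E'
from h import *
S=viewer.grab_frame('side');T=viewer.grab_frame('top')
for c in('red','blue'):print(c,blobs(S,c),blobs(T,c))
g={'red':dict(pad=((372.7,255),(376,222)),hub=((373,184.3),(354.6,165.2)),tab=((375.3,165.7),(352,152)),tip=((360.3,169),(342,159))),
'blue':dict(pad=((292.7,247),(319.5,238.75)),hub=((298,177.7),(298.5,181.7)),tab=((298.3,159),(294,169)),tip=((285,162.7),(285,176)))}
for c in g:
    P={}
    for k,(a,b) in g[c].items():
        P[k]=tri([ray(S,*a),ray(T,*b)]);print(c,k,P[k].round(4), at(S,*a,.072)[:2].round(4),at(T,*b,.072)[:2].round(4))
    pad=P['pad'];hub=P['hub'];ex=(hub-pad)[:2];ex/=np.linalg.norm(ex);print('dist',np.linalg.norm((hub-pad)[:2]),'yaw',np.arctan2(ex[1],ex[0]))
    e1=np.array([ex[1],-ex[0],0]) # right
    e2=np.array([ex[0],ex[1],1])/2**.5; n=np.cross(e1,e2)
    for nm,p,i in(('side',S,0),('top',T,1)):
        def q(k):
            o,d=ray(p,*g[c][k][i]);return o+d*((H-o)@n)/(d@n)
        # dial plane through hub
        H=hub;A={}
        h=q('hub')
        for k in('tab','tip'):
            v=q(k)-h;A[k]=np.arctan2(v@e1,v@e2);print(nm,k,'ang',A[k].round(3),'r',np.linalg.norm(v).round(4))
        print('  mark',A['tab']-A['tip'])
E
```

```text
red [([374.9, 165.1], 24), ([372.6, 183.9], 19), ([372.2, 254.6], 61), ([307.0, 312.0], 69)] [([351.4, 151.6], 13), ([354.1, 164.7], 9), ([375.8, 221.6], 35), ([344.9, 274.1], 43)]
blue [([298.0, 158.5], 20), ([297.8, 177.0], 19), ([292.1, 246.5], 59)] [([293.4, 168.8], 12), ([297.8, 181.0], 10), ([319.2, 238.5], 36), ([366.8, 262.4], 8), ([121.1, 350.8], 578)]
red pad [0.4706 0.0883 0.071 ] [0.4706 0.0875] [0.47   0.0892]
red hub [0.6148 0.1341 0.061 ] [0.6085 0.1324] [0.6115 0.1358]
red tab [0.6427 0.1412 0.0828] [0.6505 0.1415] [0.6454 0.1411]
red tip [0.6261 0.166  0.0808] [0.6323 0.1662] [0.6279 0.1664]
dist 0.1513223435980688 yaw 0.307860073052336
side tab ang 0.036 r 0.0368
side tip ang -0.752 r 0.0391
  mark 0.7879834005939049
top tab ang 0.019 r 0.0388
top tip ang -0.761 r 0.0395
  mark 0.7797101747524773
blue pad [0.4331 0.2249 0.0695] [0.4327 0.2236] [0.4323 0.2256]
blue hub [0.5752 0.2744 0.0607] [0.5691 0.2709] [0.5724 0.2744]
blue tab [0.602  0.2842 0.0833] [0.6092 0.2871] [0.6045 0.2852]
blue tip [0.5858 0.3059 0.0806] [0.5915 0.3079] [0.5872 0.3073]
dist 0.15045480865613908 yaw 0.3353604630183214
side tab ang -0.006 r 0.037
side tip ang -0.731 r 0.0386
  mark 0.7252289189901201
top tab ang -0.014 r 0.0387
top tip ang -0.751 r 0.0391
  mark 0.736523208270958
```

```bash
python3 - <<'E'
from h import *
a=cv2.imread('pics/side.png');b=cv2.imread('pics/top.png')
cv2.imwrite('pics/both.png',cv2.resize(np.vstack([a,b]),(480,600)))
s=get_obs();w=viewer.grab_frame('wrist');print(w['hand_eye'].round(3).tolist(),w['fovy'],w['cx'],w['cy'])
M=R.from_rotvec(s['orientation']).as_matrix();print(M.round(3))
for t in([.471,.088,.16],[.433,.2245,.16]):print((M.T@(np.array(t)-s['tcp_pos'])/.2).round(3))
E
```

```text
[[-0.0, 0.957, 0.29, 0.074], [1.0, 0.0, 0.0, 0.002], [0.0, 0.29, -0.957, -0.143], [0.0, 0.0, 0.0, 1.0]] 65.70646984690485 320.17490204276146 200.61136225070115
[[-0.969  0.248  0.   ]
 [ 0.248  0.969  0.   ]
 [-0.     0.    -1.   ]]
[-2.172 -2.364  0.356]
[-1.819 -1.75   0.357]
```

View pics/both.png

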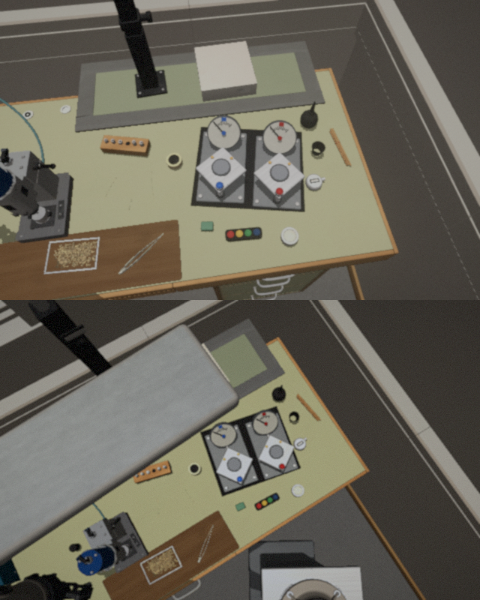

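The scene has a microscope near the start pose and a lamp bar overhead on the far side. I'll estimate the microscope's position before swinging.

```bash
python3 - <<'E'
from h import *
S=viewer.grab_frame('side');T=viewer.grab_frame('top')
for n,uv in(('blue head',(121,351)),('scope body',(155,315)),('arm black',(45,385)),('bar end near',(315,135)),('bar left near',(100,285))):
    print(n,[at(T,*uv,z).round(2).tolist() for z in(.0,.2,.3,.8)])
for n,uv in(('scope black top',(15,225)),('scope base front',(40,310)),('scope R',(60,205))):
    print(n,[at(S,*uv,z).round(2).tolist() for z in(0,.2,.3)])
print(tri([ray(S,10,255),ray(T,121,351)]))
c=np.hstack([S['pixels'][120:400,0:200],T['pixels'][220:400,0:220][:, :200].repeat(1,0) if 0 else cv2.copyMakeBorder(T['pixels'][200:400,0:200],0,80,0,0,0)])
cv2.imwrite('pics/scope.png',cv2.resize(c,None,fx=2,fy=2)[:,:,::-1])
E
```

```text
blue head [[0.18, 0.71, 0.0], [0.2, 0.63, 0.2], [0.22, 0.59, 0.3], [0.28, 0.38, 0.8]]
scope body [[0.26, 0.63, 0.0], [0.27, 0.56, 0.2], [0.28, 0.53, 0.3], [0.31, 0.36, 0.8]]
arm black [[0.1, 0.88, 0.0], [0.14, 0.77, 0.2], [0.16, 0.72, 0.3], [0.26, 0.44, 0.8]]
bar end near [[0.71, 0.23, 0.0], [0.65, 0.23, 0.2], [0.62, 0.23, 0.3], [0.45, 0.23, 0.8]]
bar left near [[0.33, 0.77, 0.0], [0.33, 0.68, 0.2], [0.33, 0.63, 0.3], [0.33, 0.4, 0.8]]
scope black top [[0.3, 0.77, 0.0], [0.26, 0.6, 0.2], [0.24, 0.51, 0.3]]
scope base front [[0.18, 0.61, 0.0], [0.17, 0.48, 0.2], [0.17, 0.41, 0.3]]
scope R [[0.37, 0.71, 0.0], [0.32, 0.56, 0.2], [0.29, 0.48, 0.3]]
[0.21253741 0.64082337 0.13552777]
```

View pics/scope.png

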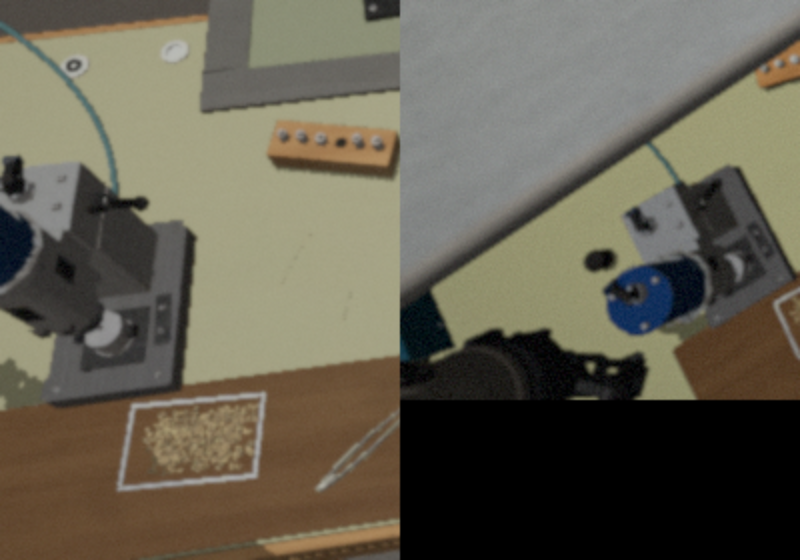

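The machine stands about 0.2–0.25 m high beside the gripper, so I'll rise straight up while shutting the fingers.

Call:
{"api": "play_rows", "payload": {"commands": [[[1,0,0,-0.2,0],[1,0,0,-0.4,0],[1,0,0,-0.6,0],[1,0,0,-0.8,0],[1,0,0,-1,0],[1,0,0,-1,0]]]}}

```text
clock: 1.65
tcp_pos: [0.1682, 0.6562, 0.4414]
orientation: [0.393, 3.116, 0.023]
contact_force: [-0.0, 0.2, 1.6]
grip_width: 0.0121
gripper_force: 0.0
```

Call:
{"api": "play_rows", "payload": {"commands": [[[1,-0.12,-0.13,0,0],[1,-0.24,-0.26,0,0],[1,-0.36,-0.39,0,0],[1,-0.48,-0.52,0,0],[1,-0.6,-0.66,0,0],[1,-0.72,-0.8,0,0],[1,-0.82,-0.9,0,0],[1,-0.92,-1,0,0]]]}}

```text
clock: 2.32
tcp_pos: [0.2969, 0.4125, 0.4314]
orientation: [0.394, 3.117, 0.001]
contact_force: [-0.4, -0.0, -0.3]
grip_width: 0.0
gripper_force: 0.0
```

Call:
{"api": "play_rows", "payload": {"commands": [[[1,-0.12,-0.13,0,0],[1,-0.24,-0.26,0,0],[1,-0.36,-0.39,0,0],[1,-0.48,-0.52,0,0],[1,-0.6,-0.66,0,0],[1,-0.72,-0.8,0,0],[1,-0.82,-0.9,0,0],[1,-0.92,-1,0,0]]]}}

```text
clock: 2.98
tcp_pos: [0.4253, 0.173, 0.4314]
orientation: [0.395, 3.116, 0.002]
contact_force: [0.7, 0.3, -0.5]
grip_width: 0.0003
gripper_force: 0.0
```

```bash
cat >> h.py <<'E'
def go(t):
    s=get_obs();M=R.from_rotvec(s['orientation']).as_matrix()
    print('clock',s['clock'],'tcp',s['tcp_pos'].round(4),'M',M.round(2).tolist(),'F',s['contact_force'].round(1));print('shift',(M.T@(np.array(t)-s['tcp_pos'])/.2).round(3))
E
python3 -c "
from h import *
go([.471,.088,.13]);print(get_obs()['joints'].round(2))"
```

```text
clock 2.9833 tcp [0.4253 0.173  0.4314] M [[-0.97, 0.25, 0.0], [0.25, 0.97, 0.0], [-0.0, 0.0, -1.0]] F [ 0.7  0.3 -0.5]
shift [-0.327 -0.356  1.507]
[-0.94 -0.05  0.4   1.77  0.02  1.42  0.78]
```

Call:
{"api": "play_rows", "payload": {"commands": [[[1,-0.15,-0.16,0.1,0],[1,-0.33,-0.35,0.2,0],[1,-0.33,-0.35,0.4,0],[1,-0.33,-0.35,0.6,0],[1,-0.33,-0.35,0.8,0],[1,-0.33,-0.35,1,0],[1,-0.33,-0.35,1,0]]]}}

```text
clock: 3.57
tcp_pos: [0.4668, 0.0895, 0.2253]
orientation: [-0.392, -3.108, 0.009]
contact_force: [-0.7, -0.5, -0.8]
grip_width: -0.0
gripper_force: 0.0
```

Call:
{"api": "play_rows", "payload": {"commands": [[[1,0,0,0.2,0],[1,0,0,0.4,0],[1,0,0,0.5,0],[1,0,0,0.5,0],[1,0,0,0.5,0]]]}}

```text
clock: 3.98
tcp_pos: [0.4719, 0.0911, 0.1323]
orientation: [-0.393, -3.117, 0.0]
contact_force: [-0.3, 0.6, -0.2]
grip_width: 0.0
gripper_force: 0.0
```

```bash
cat >> h.py <<'E'
def wrays(p,s,uv):
    f=K(p);M=R.from_rotvec(s['orientation']).as_matrix();H=p['hand_eye']
    u,v=uv[0]-p['cx'],uv[1]-p['cy'];rr=np.hypot(u,v);th=rr/f
    d=np.array([np.sin(th)*u/rr,-np.sin(th)*v/rr,-np.cos(th)])
    return s['tcp_pos']+M@H[:3,3], M@H[:3,:3]@d
def three(n):
    s=get_obs();W=viewer.grab_frame('wrist');S=viewer.grab_frame('side');T=viewer.grab_frame('top')
    w=cv2.resize(W['pixels'],None,fx=.9,fy=.9)
    a=cv2.resize(S['pixels'][140:290,250:430],None,fx=1.6,fy=1.6);b=cv2.resize(T['pixels'][140:290,250:430],None,fx=1.6,fy=1.6)
    im=np.zeros((600,576,3),np.uint8);im[:360]=w;im[360:,:288]=a;im[360:,288:]=b
    cv2.imwrite(f'pics/{n}.png',im[:,:,::-1]);return s,W,S,T
E
python3 - <<'E'
from h import *
go([.471,.088,.09])
s,W,S,T=three('a1')
for c in('red','blue'):
    print(c,'W',blobs(W,c),'S',blobs(S,c),'T',blobs(T,c))
E
```

```text
clock 3.9833 tcp [0.4719 0.0911 0.1323] M [[-0.97, 0.25, -0.0], [0.25, 0.97, -0.0], [0.0, -0.0, -1.0]] F [-0.3  0.6 -0.2]
shift [ 0.    -0.016  0.211]
red W [([251.5, 14.0], 388), ([93.0, 59.1], 159), ([367.9, 37.6], 309), ([130.3, 101.5], 11), ([125.3, 199.3], 1784), ([630.2, 126.6], 438), ([140.6, 112.3], 17), ([317.0, 218.3], 462)] S [] T [([351.5, 151.5], 12), ([354.1, 164.6], 11), ([344.9, 274.2], 42), ([2.8, 384.8], 20)]
blue W [([311.5, 83.7], 289), ([487.9, 123.1], 394), ([534.9, 265.9], 108), ([552.9, 296.5], 116)] S [] T [([293.2, 168.7], 13), ([297.8, 181.2], 11), ([319.2, 238.5], 36), ([366.5, 262.4], 10), ([121.1, 350.6], 588)]
```

View pics/a1.png

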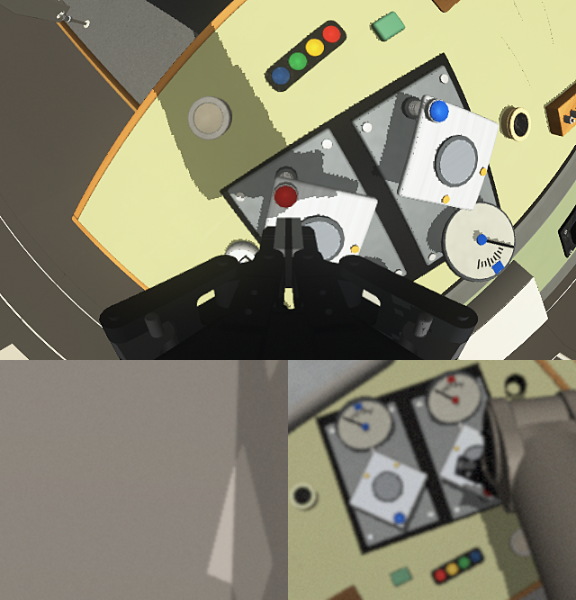

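The wrist view shows the red pad at about (317,218) px, just beyond the fingertip. The top camera still sees both dials: red hub at (354,165), tab at (351.5,151.5). I'll refine the pad positions from the wrist view.

```bash
python3 - <<'E'
from h import *
s=get_obs();W=viewer.grab_frame('wrist')
for uv in((317,218.3),(487.9,123.1)):
    o,d=wrays(W,s,uv);print((o+d*(.072-o[2])/d[2]).round(4))
# fine side check using exact blobs
T=viewer.grab_frame('top')
for uv in((375.8,221.6),(319.2,238.5)):print(at(T,*uv,.072).round(4))
E
```

```text
[0.4737 0.0909 0.072 ]
[0.4352 0.2281 0.072 ]
[0.471  0.0896 0.072 ]
[0.4329 0.2263 0.072 ]
```

Call:
{"api": "play_rows", "payload": {"commands": [[[1,0,0,0.15,0],[1,0,0,0.22,0],[1,0,0,0.25,0],[1,0,0,0.25,0]]]}}

```text
clock: 4.57
tcp_pos: [0.471, 0.0909, 0.081]
orientation: [-0.393, -3.116, 0.001]
contact_force: [-1.1, 1.1, -1.0]
grip_width: -0.0002
gripper_force: 0.0
```

```bash
cat >> h.py <<'E'
HUB={'red':(354.15,164.7),'blue':(297.8,181.1)};TAB={'red':(351.45,151.55),'blue':(293.3,168.75)}
def needle(p,c,yaw=.32):
    g=p['pixels'].astype(np.float32).mean(2)
    ex=np.array([np.cos(yaw),np.sin(yaw)]);e1=np.array([ex[1],-ex[0],0]);e2=np.array([*ex,1])/2**.5;n=np.cross(e1,e2)
    o,d=ray(p,*HUB[c]);H=o+d*(.060-o[2])/d[2]
    o,d=ray(p,*TAB[c]);v=o+d*((H-o)@n)/(d@n)-H;tab=np.arctan2(v@e1,v@e2)
    th=np.arange(-1.1,1.1,.02);pr=[]
    for t in th:
        q=np.array([proj(p,H+rr*(np.sin(t)*e1+np.cos(t)*e2)) for rr in np.arange(.010,.024,.001)],np.float32)
        pr.append(cv2.remap(g,q[:,0].reshape(1,-1),q[:,1].reshape(1,-1),cv2.INTER_LINEAR).mean())
    pr=np.array(pr);k=pr.argmin();w=np.clip(np.median(pr)-10-pr,0,None)*(abs(th-th[k])<.3)
    a=(w*th).sum()/w.sum();return a.round(3),tab.round(3)
def look():
    s=get_obs();T=viewer.grab_frame('top')
    print('t',s['clock'].__round__(2),'tcp',s['tcp_pos'].round(4),'F',s['contact_force'].round(1))
    for c in HUB:
        a,t=needle(T,c);print(c,'needle',a,'tab',t,'to go',(t-a).round(3))
    return T
E
python3 -c "
from h import *
look()"
```

```text
t 4.57 tcp [0.471  0.0909 0.081 ] F [-1.1  1.1 -1. ]
red needle -0.752 tab 0.021 to go 0.773
blue needle -0.778 tab -0.032 to go 0.746
```

Call:
{"api": "play_rows", "payload": {"commands": [[[1,0,0,0.03,0],[1,0,0,0.045,0],[1,0,0,0.055,0],[1,0,0,0.055,0],[1,0,0,0.055,0]]]}}

```text
clock: 5.03
tcp_pos: [0.4716, 0.091, 0.0706]
orientation: [0.393, 3.116, 0.001]
contact_force: [-0.1, -0.3, 4.6]
grip_width: -0.0
gripper_force: 2.1
```

```bash
python3 -c "
from h import *
look()"
```

```text
t 5.03 tcp [0.4716 0.091  0.0706] F [-0.1 -0.3  4.6]
red needle -0.364 tab 0.021 to go 0.385
blue needle -0.778 tab -0.032 to go 0.746
```

To go: 0.385 rad ≈ 4.3 mm, so a shift of 0.021.

Call:
{"api": "play_rows", "payload": {"commands": [[[1,0,0,0.01,0],[1,0,0,0.02,0],[1,0,0,0.021,0],[1,0,0,0.021,0]]]}}

```text
clock: 5.42
tcp_pos: [0.4708, 0.0907, 0.0662]
orientation: [-0.393, -3.116, 0.0]
contact_force: [-3.1, -0.8, 6.3]
grip_width: -0.0002
gripper_force: 3.2
```

```bash
python3 -c "
from h import *
T=look();cv2.imwrite('pics/r.png',cv2.resize(T['pixels'][130:200,270:390],None,fx=5,fy=5,interpolation=cv2.INTER_CUBIC)[:,:,::-1])"
```

```text
t 5.42 tcp [0.4708 0.0907 0.0662] F [-3.1 -0.8  6.3]
red needle 0.04 tab 0.021 to go -0.019
blue needle -0.778 tab -0.032 to go 0.746
```

View pics/r.png

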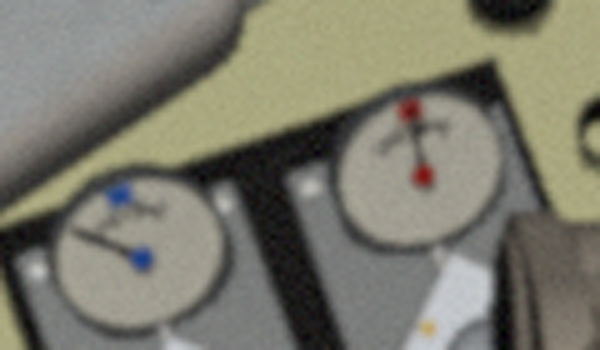

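The red needle points into its tab (hub at (423,177), tab at (410,110) in the crop), while the blue needle is at rest. I'll hold for 1 s, then release upward.

Call:
{"api": "play_rows", "payload": {"commands": [[[1,0,0,0,0],[1,0,0,0,0],[1,0,0,0,0],[1,0,0,0,0],[1,0,0,0,0],[1,0,0,0,0],[1,0,0,0,0],[1,0,0,0,0],[1,0,0,0,0],[1,0,0,0,0],[1,0,0,0,0],[1,0,0,0,0]]]}}

```text
clock: 6.47
tcp_pos: [0.4708, 0.0907, 0.0663]
orientation: [-0.393, -3.116, 0.0]
contact_force: [-3.2, -0.3, 6.4]
grip_width: 0.0001
gripper_force: 3.2
```

```bash
python3 -c "
from h import *
look()"
```

```text
t 6.47 tcp [0.4708 0.0907 0.0663] F [-3.2 -0.3  6.4]
red needle 0.026 tab 0.021 to go -0.005
blue needle -0.778 tab -0.032 to go 0.746
```

Call:
{"api": "play_rows", "payload": {"commands": [[[1,0,0,-0.04,0],[1,0,0,-0.1,0],[1,0,0,-0.2,0],[1,0,0,-0.35,0],[1,0,0,-0.45,0],[1,0,0,-0.45,0],[1,0,0,-0.45,0]]]}}

```text
clock: 7.1
tcp_pos: [0.472, 0.0914, 0.1573]
orientation: [0.392, 3.115, 0.003]
contact_force: [-0.9, -0.0, -0.3]
grip_width: -0.0001
gripper_force: 0.0
```

```bash
python3 -c "
from h import *
look();go([.4325,.2277,.13])"
```

```text
t 7.1 tcp [0.472  0.0914 0.1573] F [-0.9 -0.  -0.3]
red needle -0.754 tab 0.021 to go 0.775
blue needle -0.78 tab -0.032 to go 0.748
clock 7.15 tcp [0.4712 0.0912 0.1563] M [[-0.97, 0.25, 0.0], [0.25, 0.97, 0.0], [-0.0, 0.0, -1.0]] F [ 1.  -0.2  0.7]
shift [0.357 0.613 0.132]
```

Call:
{"api": "play_rows", "payload": {"commands": [[[1,0.08,0.15,0,0],[1,0.18,0.3,0,0],[1,0.27,0.46,0,0],[1,0.352,0.613,0,0],[1,0.352,0.613,0.1,0],[1,0.352,0.613,0.13,0],[1,0.352,0.613,0.13,0]]]}}

```text
clock: 7.73
tcp_pos: [0.4317, 0.2257, 0.1278]
orientation: [-0.392, -3.113, 0.007]
contact_force: [0.3, -1.0, -0.7]
grip_width: 0.0002
gripper_force: 0.0
```

```bash
python3 - <<'E'
from h import *
look();s=get_obs();W=viewer.grab_frame('wrist')
for uv,n in blobs(W,'blue'):
    o,d=wrays(W,s,uv);print(uv,n,(o+d*(.072-o[2])/d[2]).round(4))
go([.4335,.2275,.081])
E
```

```text
t 7.73 tcp [0.4317 0.2257 0.1278] F [ 0.3 -1.  -0.7]
red needle -0.754 tab 0.021 to go 0.775
blue needle -0.773 tab -0.032 to go 0.741
[179.7, 171.5] 197 [0.3739 0.1395 0.072 ]
[321.0, 220.3] 476 [0.4331 0.2271 0.072 ]
clock 7.8333 tcp [0.4334 0.2254 0.1296] M [[-0.97, 0.25, -0.0], [0.25, 0.97, -0.0], [0.0, -0.0, -1.0]] F [ 0.6 -1.6  0.5]
shift [0.002 0.011 0.243]
```

Call:
{"api": "play_rows", "payload": {"commands": [[[1,0,0.01,0.12,0],[1,0,0.01,0.2,0],[1,0,0.01,0.24,0],[1,0,0.01,0.265,0],[1,0,0.01,0.285,0],[1,0,0.01,0.298,0],[1,0,0.01,0.298,0],[1,0,0.01,0.298,0]]]}}

```text
clock: 8.5
tcp_pos: [0.4341, 0.2286, 0.071]
orientation: [0.394, 3.117, -0.0]
contact_force: [-1.6, -2.0, 4.2]
grip_width: 0.0001
gripper_force: 2.2
```

```bash
python3 -c "
from h import *
look()"
```

```text
t 8.5 tcp [0.4341 0.2286 0.071 ] F [-1.6 -2.   4.2]
red needle -0.754 tab 0.021 to go 0.775
blue needle -0.382 tab -0.032 to go 0.35
```

Call:
{"api": "play_rows", "payload": {"commands": [[[1,0,0,0.01,0],[1,0,0,0.018,0],[1,0,0,0.019,0],[1,0,0,0.019,0]]]}}

```text
clock: 8.88
tcp_pos: [0.4339, 0.2289, 0.0671]
orientation: [-0.393, -3.117, -0.0]
contact_force: [-3.0, -3.9, 6.2]
grip_width: -0.0
gripper_force: 3.1
```

```bash
python3 -c "
from h import *
T=look();cv2.imwrite('pics/b.png',cv2.resize(T['pixels'][130:200,270:390],None,fx=5,fy=5,interpolation=cv2.INTER_CUBIC)[:,:,::-1])"
```

```text
t 8.88 tcp [0.4339 0.2289 0.0671] F [-3.  -3.9  6.2]
red needle -0.751 tab 0.021 to go 0.772
blue needle -0.056 tab -0.032 to go 0.024
```

View pics/b.png

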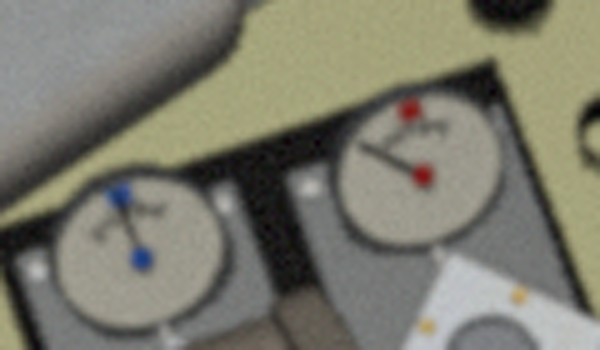

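The blue needle points into its tab (hub at (141,259), tab at (121,195) in the crop), and the red needle is at rest. Hold, then release.

Call:
{"api": "play_rows", "payload": {"commands": [[[1,0,0,0,0],[1,0,0,0,0],[1,0,0,0,0],[1,0,0,0,0],[1,0,0,0,0],[1,0,0,0,0],[1,0,0,0,0],[1,0,0,0,0],[1,0,0,0,0],[1,0,0,0,0],[1,0,0,0,0],[1,0,0,0,0]]]}}

```text
clock: 9.93
tcp_pos: [0.4339, 0.2289, 0.0672]
orientation: [-0.393, -3.117, -0.0]
contact_force: [-3.4, -3.8, 4.8]
grip_width: -0.0002
gripper_force: 3.1
```

Call:
{"api": "play_rows", "payload": {"commands": [[[1,0,0,-0.04,0],[1,0,0,-0.1,0],[1,0,0,-0.2,0],[1,0,0,-0.35,0],[1,0,0,-0.45,0],[1,0,0,-0.45,0],[1,0,0,-0.45,0],[1,0,0,-0.45,0],[1,0,0,-0.45,0],[1,0,0,-0.45,0]]]}}

```text
clock: 10.77
tcp_pos: [0.4334, 0.2288, 0.1558]
orientation: [-0.393, -3.116, 0.002]
contact_force: [-0.4, 0.7, 0.5]
grip_width: 0.0004
gripper_force: 0.0
```

```bash
python3 -c "
from h import *
look();print(r.hand_in())"
```

```text
t 10.77 tcp [0.4334 0.2288 0.1558] F [-0.4  0.7  0.5]
red needle -0.752 tab 0.021 to go 0.773
blue needle -0.777 tab -0.032 to go 0.745
the job is handed in; nothing more can be done
None
```

I pressed the red pad and then the blue pad, holding each needle on its tab for about 1 s. Both sprang back to rest, and the job was handed in at about 10.8 s on the robot's clock; the hand-in call gave no verdict.

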